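# One cycle of the hand jar labeller

## Task

Run one cycle of the hand labeller on the jar that stands on it: pull the sprung feed slide out until its index bar is level with the mark (the pair of upright fins), hold it there for about a second, and let it return fully home. Then turn the jar table clockwise (seen from above) by its crank handle through one full turn and then on, still clockwise, until the handle comes to the fixed pointer, and leave it standing there. The jar must stay standing in its seat, and the other things around must not be knocked about.

Things in the scene. Friction and masses are not known exactly. Their poses are not given: they have to be found in the camera images.
- labeller: The hand labeller, fixed to the table: a grey base plate 280 mm (its x) by 460 mm (its y) by 20 mm thick; origin at the centre of its underside, x pointing away from the robot at yaw 0, z up. It carries the round jar table at y = +110 mm and the feed slide's track at y = -130 mm (a white label roll, 76 mm across, top 78 mm above the work surface, lies behind the track at x = +95 mm).
- table_axis (a point): Point on the vertical axis of the jar table, on its upper face (42 mm above the work surface). The table is an aluminium disc 210 mm across with a low rubber seat ring in the middle that holds the jar.
- crank_grip (a point): Point on the axis of the upright wooden crank handle that stands on the jar table, 85 mm from the table's axis. The handle is a round freely spinning sleeve 26 mm in diameter, its top 155 mm and its bottom 57 mm above the work surface; this point is 138 mm up, 17 mm under its top.
- pointer_tip (a point): Tip of the fixed pointer, a flat light-metal diamond, 42 mm from corner to corner, on a 30 mm wide post just outside the disc's rim, its inner corner 105 mm from the table's axis along the labeller's +x and 63 mm above the work surface; its top is at 67 mm, below the gripped part of the handle.
- crank (a joint): Angle of the jar table, growing clockwise seen from above; 0 when the handle stands at the pointer, on the line from the axis to the pointer. It starts between -1.0 and -0.25, that is, a little short of the pointer; so the handle passes the pointer (0) once and has made the required full turn when it next stands there, at 6.283. It turns stiffly and stays where it is left.
- feed (a joint): Travel of the feed slide in m: 0 fully home, growing as it is pulled along the labeller's -x (towards the robot). A spring pulls it home with 4 N at 0 and 9 N at the mark; the mark is at 0.060, the end stop at 0.095.
- feed_grip (a point): Point in the slide's upright black paddle, 105 mm above the work surface, 19 mm under the paddle's top. The paddle is 46 mm wide (labeller's y) and 14 mm thick (labeller's x) and stands 82 mm above a low steel carriage. The thin dark index bar crosses the carriage directly under the paddle.
- feed_mark (a point): Where feed_grip stands when the slide is exactly at the mark: in the plane of the two upright light-metal fins (6 mm thick, 24 mm wide, tops 65 mm above the work surface) which flank the track, 52 mm to each side of its middle, and 60 mm towards the robot from the slide's home.
- jar: The squat jar to be labelled, 68 mm across and 70 mm tall, brass-coloured lid, without a label, standing loose in the seat ring at the middle of the jar table; origin at the centre of its underside, its top 112 mm above the work surface.
- small_jar: Bystander: jar 60 mm across, 75 mm tall, on the base plate between jar table and feed track; origin under its centre.
- tall_jar_a: Bystander: jar 72 mm across, 105 mm tall, on the work surface between robot and labeller; origin under its centre.
- tall_jar_b: Bystander: jar 72 mm across, 105 mm tall, beyond the labeller; origin under its centre.
- tall_jar_c: Bystander: jar 72 mm across, 105 mm tall, beyond the labeller; origin under its centre.
- tape_roll: Bystander: empty roll core 100 mm across, 48 mm tall, to the left of the labeller; origin under its centre.
- label_brush: Bystander: brush 180 mm long lying on the right; origin under its middle.
- parcel: Bystander: cardboard box 120 x 180 x 100 mm on the left; origin under its centre.
There are look-alikes about, which are no part of the job. Leave any blue look-alike of the jar alone.

How it is judged:
By the outcome, as a careful person would: the job done as asked, in the order asked, and still so for the second after the job is handed in, with the robot touching nothing.
It also fails if it takes over 70 s, if anything falls off the work surface, if the arm or the gripper's body presses on something with over 40 N, if the wrist force passes 120 N, or if a joint passes its speed limit or range.

## Robot

A 7-joint arm with a two-finger parallel gripper is mounted at the origin on the work surface. World frame = base frame: x ahead of the robot, y to its left, z up, the work surface at z = 0. Lengths are in mm, angles in degrees, forces in N, time in s.
With the tool pointing down it reaches from about 425 to 825 mm from the base axis. Payload 3.6 kg.
Tool frame: the origin (TCP) lies midway between the tips of the shut fingers; the grasp point (between the pads) lies 19 mm behind it; z points along the fingers, y is the line along which they close (so a half turn about z gives the same grasp; the last joint's range is limited). The gripper opens to 85 mm and grips with 20 to 120 N. Pads are 22 mm wide; open, the fingers measure 114 mm over their backs; the gripper's body (76 mm by 85 mm) begins 54 mm behind the grasp point. The pads swing forward as they close: fully open they stand 13 mm farther back than shut.
Start: joints at [-76.347, 35.231, -0.722, 81.555, 0.464, 63.22, -2.315], TCP at [170.083, 627.323, 231.297] pointing down, gripper open.
Joint ranges: [-178.69, 178.69], [-17.37, 117.87], [-77.05, 75.6], [15.02, 138.74], [-78.02, 258.01], [0.78, 113.62], [-162.83, 162.83]. Speed limits (degrees/s): [159.86, 159.86, 180, 180, 180, 180, 180].

## Interface

Orientations are given as a 3x3 rotation matrix whose columns are the frame's x, y, z axes.
In Python, from rig import get_obs, cams, job_done gives the robot as it stands. The module is installed in compiled form; this text tells all that it offers.
- The arm moves only by the tool play_rows, never from a script. Its argument "plan" is a list that holds one entry, the list of rows, each a list of 6 numbers: the shift along the tool's x, y, z in m, then the turn, a rotation vector about the tool's x, y, z in degrees. A call has exactly 5 rows; each row is the pose to reach, as a shift and turn from the pose commanded when the call began, along the tool's axes at that moment; what a row does not reach only later rows make up. A row lasts 1/12 s, in which the tool goes at most 41.7 mm and 7.16 degrees, less where a joint would pass 70% of its speed; a pose out of reach is approached as far as the arm can. A call with a gripper value outside its range is refused whole. "gripper" is the closure, from -1 (fully open) to 1 (shut), set as the call begins (left out, the last holds). The fingers move at their own pace and stop on an object; the grip force is fixed at half the most. Time passes only in rows, so rows that repeat a pose let the fingers close, or fill a call up. It gives the time, the measured TCP pose, the force, the opening and the grip force at its end, in the units of the state.
- get_obs(): the state, without advancing time (a new reading comes with each control period).
- cams.camera(name): name is "side" or "top"; returns the picture (420x560x3 uint8, red, green, blue); there is no depth.
- cams.get_calibration(name): a dict with "fovy" (degrees; the focal length in pixels is half the picture's height over the tangent of half this angle, whatever the lens; pixels are square), "cx", "cy" (the principal point, pixels), "world_from_camera" (4x4, takes a point from camera to world coordinates). Camera axes: x right, y up, looking along -z (the intrinsics and any distortion apply to the point x, -y, -z); pixel columns grow to the right and rows downward; lengths in mm; the calibration is good to about 2 mm. A picture is of the moment at which its call begins. get_calibration takes no time and is no camera call.
- job_done(): hands the job in; it is judged then, once.
The state is a dict: "time_s": time; "joints": joint angles; "joint_vel": joint speeds; "joint_efforts": joint torques, N m; "eef_pos": TCP position; "ee_rot": TCP orientation; "contact_force": force on the tool from outside, world axes, zero at the start; "wrist_torque": the same for the moment, N m; "gripper_width": finger opening in mm; "gripper_force": force on a finger pad.
Only numpy, scipy, OpenCV 4.12 (cv2) and the standard library are available. Lean on these libraries where they do the work, as an engineer would, in place of code of your own. Each camera call takes 0.05 s, during which the arm holds its last target. There are 200 camera calls.

## Working session

There is one attempt and no reset: what is moved stays moved. The work goes in short steps, Python scripts to look and compute and a tool call to move; the robot and the scene stay as the last step left them, time stands still between calls to the robot, and variables do not carry over. Pictures are saved under pics/ and viewed, at most 10 in all, crops included, and the job is handed in when it is done.

Besides the shell and the picture viewer there is one more tool, called after "Request:" by a JSON object that holds its "method" and its "body". play_rows: Moves the arm, as the interface text tells. Its arguments: {"type":"object","properties":{"plan":{"type":"array","items":{"type":"array","items":{"type":"array","items":{"type":"number"}}}},"gripper":{"type":"number"}},"required":["plan"]}

```bash
mkdir -p pics; python3 - <<'E'
from rig import get_obs,cams
import cv2,numpy as np
o=get_obs();print(o)
for n in("top","side"):
    im=cams.camera(n);cv2.imwrite(f"pics/{n}0.png",im[:,:,::-1]);c=cams.get_calibration(n);print(n,c)
E
```

```text
{'time_s': 0.0, 'joints': array([-76.34884939,  35.28843432,  -0.72450346,  81.64429033,
         0.46398783,  63.21918606,  -2.31420014]), 'joint_vel': array([-0.07675264,  0.01647253, -0.08639023,  0.07080772,  0.06052988,
        0.07241235,  0.03196546]), 'joint_efforts': array([ 5.34355706e-06, -4.69207120e+01,  2.59018214e-01, -1.71033132e+01,
        9.94031900e-03,  9.63552244e-03,  4.69208373e-06]), 'eef_pos': array([169.85880332, 626.59654321, 230.13014529]), 'ee_rot': array([[-9.65181908e-01,  2.61578760e-01, -6.60939758e-04],
       [ 2.61579594e-01,  9.65178629e-01, -2.51611047e-03],
       [-2.02361275e-05, -2.60139266e-03, -9.99996616e-01]]), 'contact_force': array([0.05275243, 0.61628631, 0.73594701]), 'wrist_torque': array([-0.01694214,  0.03090479,  0.00452197]), 'gripper_force': 0.0, 'gripper_width': 85.23769083018664}
top {'fovy': 52.34443227158376, 'cx': 281.35993266599814, 'cy': 207.2296164630637, 'world_from_camera': array([[-1.05112655e-02,  9.86937665e-01, -1.60759321e-01,
         3.83781964e+02],
       [-9.99936221e-01, -1.10386504e-02, -2.38782224e-03,
         5.15799480e+01],
       [-4.13119764e-03,  1.60723969e-01,  9.86990749e-01,
         1.15447668e+03],
       [ 0.00000000e+00,  0.00000000e+00,  0.00000000e+00,
         1.00000000e+00]])}
side {'fovy': 48.42684426361658, 'cx': 274.73206670810396, 'cy': 209.8033279423727, 'world_from_camera': array([[ 8.01695084e-01,  3.33114084e-01, -4.96306357e-01,
        -8.47088066e+01],
       [-5.97389029e-01,  4.18350706e-01, -6.84184942e-01,
        -8.18586123e+02],
       [-2.02815256e-02,  8.44995677e-01,  5.34388403e-01,
         8.02605289e+02],
       [ 0.00000000e+00,  0.00000000e+00,  0.00000000e+00,
         1.00000000e+00]])}
```

View pics/top0.png

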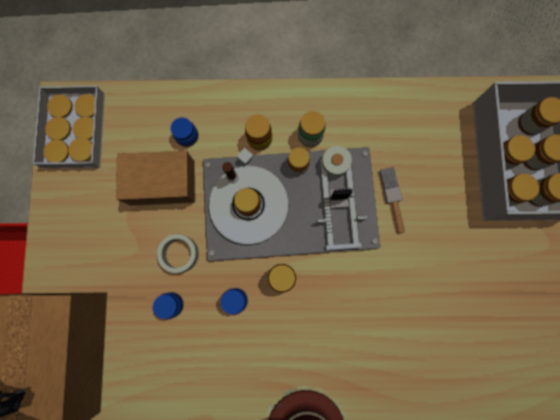

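View pics/side0.png

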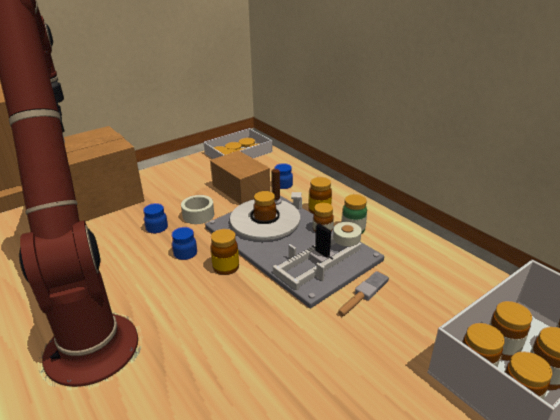

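The top view shows the labeller plate (204–380, 148–260), the disc with the jar at (247,203), the handle at (229,171), the pointer at (245,156), the black paddle at (342,193) and fins at (322,220) and (362,218). 

Possible look-alikes:
- **Jars:** lids at (258,127), (312,122), (299,160) and (282,278) are bystanders. The blue lids at (184,131), (167,306) and (233,301) are to be left alone. The jar I want is at (247,203).
- **Handle:** the dark upright at (229,171) stands on the disc. The brush handle at (397,215) is the only other candidate.

```bash
cat > h.py <<'E'
import numpy as np,cv2
from rig import cams,get_obs
def K(n):
    c=cams.get_calibration(n);return 210/np.tan(np.radians(c["fovy"]/2)),c["cx"],c["cy"],np.array(c["world_from_camera"])
def on(n,px,z):
    f,cx,cy,T=K(n);d=T[:3,:3]@np.array([(px[0]-cx)/f,-(px[1]-cy)/f,-1]);o=T[:3,3];return o+d*(z-o[2])/d[2]
def proj(n,p):
    f,cx,cy,T=K(n);q=T[:3,:3].T@(np.array(p,float)-T[:3,3]);return np.array([cx+f*q[0]/-q[2],cy-f*q[1]/-q[2]])
E
python3 - <<'E'
from h import *
im=cv2.imread("pics/top0.png");g=cv2.cvtColor(im,cv2.COLOR_BGR2HSV)
print("base",proj("top",[0,0,0]),proj("side",[0,0,0]))
w=((g[...,1]<60)&(g[...,2]>140)).astype(np.uint8)
n,l,s,c=cv2.connectedComponentsWithStats(w)
for i in range(1,n):
    if s[i,4]>60 and 190<c[i][0]<390 and 140<c[i][1]<270: print(s[i],c[i])
i=max(range(1,n),key=lambda i:s[i,4] if 200<c[i][0]<300 and 150<c[i][1]<250 else 0)
cn=cv2.findContours((l==i).astype(np.uint8),0,1)[0];h=cv2.convexHull(max(cn,key=cv2.contourArea))
e=cv2.fitEllipse(h);print("disc",e,on("top",e[0],42))
for nm,px,z in[("diam a",(208,204),42),("diam b",(288,204),42),("handle",(229,168),155),("pointer",(245,156),67),("paddle",(342,193),124),("finL",(322,220),65),("finR",(362,218),65)]: print(nm,on("top",px,z))
cv2.imwrite("pics/crop1.png",cv2.resize(im[140:270,195:390],None,fx=4,fy=4,interpolation=cv2.INTER_CUBIC))
E
```

```text
base [305.30151164 430.76536754] [ 91.37289022 349.09140007]
[324 146  27  27 378] [336.96560847 158.67989418]
[238 150  13  11  81] [244.18518519 154.96296296]
[ 211  167   76   76 3201] [250.22149328 206.55076539]
[328 222  32  26 160] [344.875 239.675]
disc ((248.21473693847656, 204.46849060058594), (75.09698486328125, 76.58135223388672), 67.46534729003906) [573.34847037 141.74069181  42.        ]
diam a [575.79644442 248.0585175   42.        ]
diam b [573.42505959  36.64570214  42.        ]
handle [643.65302716 179.02151628 155.        ]
pointer [698.52304238 148.42773087  67.        ]
paddle [585.35449102 -95.1774207  124.        ]
finL [526.81877489 -49.86430725  65.        ]
finR [ 530.86489    -152.78008998   65.        ]
```

View pics/crop1.png

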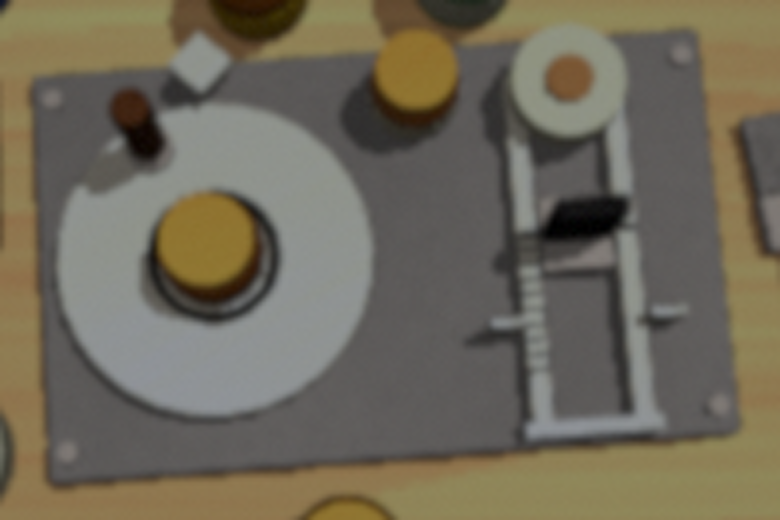

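The crop confirms the choices. The plate corners are at crop (32,78), (698,32), (740,435) and (50,485), and the handle top is at (131,105). The diamond is at (199,66), the paddle top's midpoint at about (594,207), and the fins at (508,323) and (668,312). Next I fit the labeller pose and cross-check it in the side view.

```bash
python3 - <<'E'
from h import *
P=lambda c:((c[0]+.5)/4-.5+195,(c[1]+.5)/4-.5+140)
L=[((32,78),20,(140,230)),((698,32),20,(140,-230)),((740,435),20,(-140,-230)),((50,485),20,(-140,230)),((215,260),42,(0,110)),((199,66),67,(126,110)),((508,323),65,None),((668,312),65,None)]
W=np.array([on("top",P(c),z)[:2] for c,z,l in L]);
m=[i for i in range(6)];A=np.array([L[i][2] for i in m],float);B=W[m]
a0,b0=A.mean(0),B.mean(0);H=(A-a0).T@(B-b0);U,S,V=np.linalg.svd(H);R=(U@V).T
if np.linalg.det(R)<0: print("refl")
t=b0-R@a0;yaw=np.degrees(np.arctan2(R[1,0],R[0,0]));print("pose",t,yaw)
for i in m: print(L[i][2],(R.T@(W[i]-t)).round(1))
for i in(6,7):print("fin",W[i],(R.T@(W[i]-t)).round(1))
ax=t+R@[0,110]
h=on("top",P((131,105)),155)[:2];r=R.T@(h-ax);print("axis",ax,"handle",h,np.hypot(*r),"ang cw deg",np.degrees(-np.arctan2(r[1],r[0])))
p=on("top",P((594,202)),124)[:2];print("paddle top",p,R.T@(p-t))
np.savez("lab.npz",t=t,R=R)
im=cv2.imread("pics/side0.png")
X=lambda l,z:np.r_[t+R@np.array(l,float),z]
for l,z,col in[((140,230),20,0),((140,-230),20,0),((-140,-230),20,0),((-140,230),20,0),((0,110),112,1),((105,110),65,2),((-0,-130),124,3)]:
    q=proj("side",X(l,z));print(l,q.round(1));cv2.circle(im,tuple(int(round(v)) for v in q),2,(0,0,255),-1)
for q,z in((h,155),(p,124)):
    u=proj("side",np.r_[q,z]);print(u);cv2.circle(im,tuple(int(round(v)) for v in u),2,(0,255,0),-1)
cv2.imwrite("pics/crop2.png",cv2.resize(im[155:305,195:395],None,fx=4,fy=4,interpolation=cv2.INTER_CUBIC))
E
```

```text
pose [579.66822481  31.89202041] 3.4781633619879306
(140, 230) [139.1 228.9]
(140, -230) [ 138.6 -229.5]
(-140, -230) [-138.4 -228.4]
(-140, 230) [-138.7  228.6]
(0, 110) [-1.000e-01  1.096e+02]
(126, 110) [125.5 110.8]
fin [525.85815383 -48.87615798] [-58.6 -77.4]
fin [ 531.84804359 -151.85645394] [ -58.9 -180.5]
axis [572.99473109 141.68939962] handle [648.96484405 182.98656549] 86.46915040919225 ang cw deg -25.050230470633654
paddle top [592.51958929 -98.18054057] [   4.93643382 -130.61263457]
(140, 230) [274.4 192.6]
(140, -230) [384.8 256.5]
(-140, -230) [309.3 305.2]
(-140, 230) [203.3 224.1]
(0, 110) [263.6 196.9]
(105, 110) [290.6 198.4]
(0, -130) [322.7 228.6]
[275.73212383 170.92404737]
[324.2385998  228.00294839]
```

View pics/crop2.png

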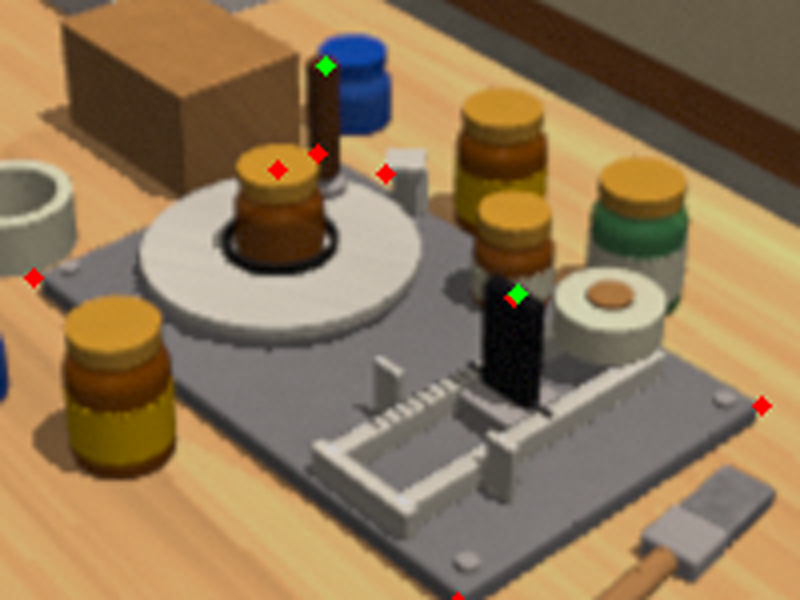

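The side view agrees to about 1–2 px, with the corners, handle top and paddle top all on the objects. I'll plan the travel to above the paddle.

```bash
cat > plan.py <<'E'
import numpy as np,json
D=np.load("lab.npz");T,R=D["t"],D["R"];YAW=3.48
lab=lambda x,y:T+R@np.array([x,y],float)
def load(): return np.array(json.load(open("cmd.json")))
def save(c): json.dump(list(map(float,c)),open("cmd.json","w"))
def rows(c,targets):           # c, targets: x,y,z,psi ; 5 targets -> rows in m/deg
    p=np.radians(c[3]);ty=np.array([np.cos(p),np.sin(p)]);tx=np.array([-ty[1],ty[0]]);out=[]
    for q in targets:
        d=np.array(q[:2])-c[:2]
        out.append([round(d@tx/1e3,4),round(d@ty/1e3,4),round((c[2]-q[2])/1e3,4),0,0,round(c[3]-q[3],2)])
    prev=c
    for q in targets:
        if np.linalg.norm(np.array(q[:3])-prev[:3])>41.7 or abs(q[3]-prev[3])>7.16: print("TOO FAST")
        prev=np.array(q)
    print(json.dumps([out]));return np.array(targets[-1],float)
def go(*q):
    c=load();q=np.array(q,float);c=rows(c,[c+(q-c)*k/5 for k in range(1,6)]);save(c)
E
python3 - <<'E'
from plan import *
save([170.083,627.323,231.297,74.83])
go(320,500,231.3,50);go(430,360,231.3,26);go(500,205,231.3,YAW);go(550,50,231.3,YAW);go(*lab(1.5,-130),200,YAW)
print(lab(1.5,-130))
E
```

```text
[[[-0.0356, -0.0167, -0.0, 0, 0, 4.97], [-0.0712, -0.0335, -0.0, 0, 0, 9.93], [-0.1068, -0.0502, -0.0, 0, 0, 14.9], [-0.1424, -0.0669, -0.0, 0, 0, 19.86], [-0.178, -0.0837, -0.0, 0, 0, 24.83]]]
[[[-0.0349, -0.0073, 0.0, 0, 0, 4.8], [-0.0697, -0.0146, 0.0, 0, 0, 9.6], [-0.1046, -0.0219, 0.0, 0, 0, 14.4], [-0.1394, -0.0292, 0.0, 0, 0, 19.2], [-0.1743, -0.0365, 0.0, 0, 0, 24.0]]]
[[[-0.034, -0.001, 0.0, 0, 0, 4.5], [-0.068, -0.002, 0.0, 0, 0, 9.01], [-0.102, -0.003, 0.0, 0, 0, 13.51], [-0.136, -0.004, 0.0, 0, 0, 18.02], [-0.17, -0.005, 0.0, 0, 0, 22.52]]]
[[[-0.0315, 0.0081, 0.0, 0, 0, 0.0], [-0.0631, 0.0162, 0.0, 0, 0, 0.0], [-0.0946, 0.0243, 0.0, 0, 0, 0.0], [-0.1262, 0.0324, 0.0, 0, 0, 0.0], [-0.1577, 0.0405, 0.0, 0, 0, 0.0]]]
[[[-0.03, 0.006, 0.0063, 0, 0, 0.0], [-0.06, 0.012, 0.0125, 0, 0, 0.0], [-0.0899, 0.018, 0.0188, 0, 0, 0.0], [-0.1199, 0.024, 0.025, 0, 0, 0.0], [-0.1499, 0.03, 0.0313, 0, 0, 0.0]]]
[589.05231801 -97.77751647]
```

Request:
{"method": "play_rows", "body": {"plan": [[[-0.0356,-0.0167,0,0,0,4.97],[-0.0712,-0.0335,0,0,0,9.93],[-0.1068,-0.0502,0,0,0,14.9],[-0.1424,-0.0669,0,0,0,19.86],[-0.178,-0.0837,0,0,0,24.83]]]}}

```text
time_s: 0.52
eef_pos: [321.0, 498.3, 230.9]
ee_rot: [[-0.763, 0.646, -0.0], [0.646, 0.763, -0.001], [-0.0, -0.001, -1.0]]
contact_force: [0.7, -0.0, -0.1]
gripper_width: 85.7
gripper_force: 0.0
```

Request:
{"method": "play_rows", "body": {"plan": [[[-0.0349,-0.0073,0,0,0,4.8],[-0.0697,-0.0146,0,0,0,9.6],[-0.1046,-0.0219,0,0,0,14.4],[-0.1394,-0.0292,0,0,0,19.2],[-0.1743,-0.0365,0,0,0,24.0]]]}}

```text
time_s: 0.93
eef_pos: [430.6, 358.3, 231.0]
ee_rot: [[-0.435, 0.901, -0.001], [0.901, 0.435, -0.0], [-0.0, -0.001, -1.0]]
contact_force: [-0.1, 0.2, -0.4]
gripper_width: 85.6
gripper_force: 0.0
```

Request:
{"method": "play_rows", "body": {"plan": [[[-0.034,-0.001,0,0,0,4.5],[-0.068,-0.002,0,0,0,9.01],[-0.102,-0.003,0,0,0,13.51],[-0.136,-0.004,0,0,0,18.02],[-0.17,-0.005,0,0,0,22.52]]]}}

```text
time_s: 1.35
eef_pos: [500.2, 203.4, 231.0]
ee_rot: [[-0.057, 0.998, -0.001], [0.998, 0.057, -0.0], [-0.0, -0.001, -1.0]]
contact_force: [-0.0, 0.2, -0.3]
gripper_width: 85.4
gripper_force: 0.0
```

Request:
{"method": "play_rows", "body": {"plan": [[[-0.0315,0.0081,0,0,0,0],[-0.0631,0.0162,0,0,0,0],[-0.0946,0.0243,0,0,0,0],[-0.1262,0.0324,0,0,0,0],[-0.1577,0.0405,0,0,0,0]]], "gripper": -0.3}}

```text
time_s: 1.77
eef_pos: [550.0, 48.6, 230.9]
ee_rot: [[-0.061, 0.998, -0.001], [0.998, 0.061, -0.0], [0.0, -0.001, -1.0]]
contact_force: [0.7, -0.5, 0.4]
gripper_width: 55.2
gripper_force: 0.0
```

Request:
{"method": "play_rows", "body": {"plan": [[[-0.03,0.006,0.0063,0,0,0],[-0.06,0.012,0.0125,0,0,0],[-0.0899,0.018,0.0188,0,0,0],[-0.1199,0.024,0.025,0,0,0],[-0.1499,0.03,0.0313,0,0,0]]]}}

```text
time_s: 2.18
eef_pos: [589.0, -99.0, 199.2]
ee_rot: [[-0.061, 0.998, -0.001], [0.998, 0.061, 0.0], [0.0, -0.001, -1.0]]
contact_force: [0.4, -0.2, 1.2]
gripper_width: 55.7
gripper_force: 0.0
```

```bash
python3 - <<'E'
from h import *
from plan import *
o=get_obs();print(o["eef_pos"],o["ee_rot"].round(4).tolist(),o["gripper_width"])
a=cams.camera("side");t=cams.camera("top")
a=cv2.resize(a[170:310,250:400],None,fx=4,fy=4)[:,:,::-1];t=cv2.resize(t[140:270,280:390],None,fx=4,fy=4)[:,:,::-1]
c=np.zeros((560,800,3),np.uint8);c[:,:360]=a[:,120:480];c[:520,360:]=t;cv2.imwrite("pics/hov.png",c)
E
```

```text
[588.9725474  -99.01856298 199.23284906] [[-0.0609, 0.9981, -0.0011], [0.9981, 0.0609, 0.0004], [0.0005, -0.0011, -1.0]] 55.74735871447384
```

View pics/hov.png

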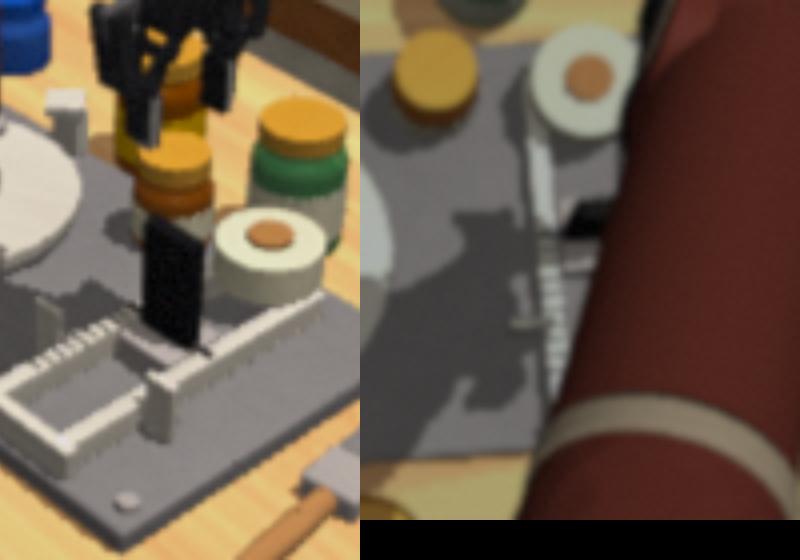

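The open fingers straddle the paddle from above; in the side crop the paddle top is at (175,225) and the fingers at (145,110) and (218,95). Descending.

Request:
{"method": "play_rows", "body": {"plan": [[[0,0,0.015,0,0,0],[0,0,0.03,0,0,0],[0,0,0.045,0,0,0],[0,0,0.06,0,0,0],[0,0,0.07,0,0,0]]]}}

```text
time_s: 2.7
eef_pos: [588.1, -96.6, 128.2]
ee_rot: [[-0.062, 0.998, -0.003], [0.998, 0.062, 0.001], [0.001, -0.003, -1.0]]
contact_force: [-0.9, 0.5, -0.1]
gripper_width: 55.6
gripper_force: 0.0
```

Request:
{"method": "play_rows", "body": {"plan": [[[0,0,0.012,0,0,0],[0,0,0.024,0,0,0],[0,0,0.036,0,0,0],[0,0,0.042,0,0,0],[0,0,0.042,0,0,0]]]}}

```text
time_s: 3.12
eef_pos: [588.0, -97.2, 86.4]
ee_rot: [[-0.061, 0.998, -0.003], [0.998, 0.061, 0.001], [0.001, -0.003, -1.0]]
contact_force: [0.0, 0.5, 0.7]
gripper_width: 55.2
gripper_force: 0.0
```

Request:
{"method": "play_rows", "body": {"plan": [[[0,0,0,0,0,0],[0,0,0,0,0,0],[0,0,0,0,0,0],[0,0,0,0,0,0],[0,0,0,0,0,0]]], "gripper": 0.5}}

```text
time_s: 3.53
eef_pos: [589.4, -97.8, 88.5]
ee_rot: [[-0.061, 0.998, 0.001], [0.998, 0.061, -0.0], [-0.0, 0.001, -1.0]]
contact_force: [-0.1, 0.4, -0.2]
gripper_width: 21.5
gripper_force: 0.0
```

Request:
{"method": "play_rows", "body": {"plan": [[[0,0,0,0,0,0],[0,0,0,0,0,0],[0,0,0,0,0,0],[0,0,0,0,0,0],[0,0,0,0,0,0]]], "gripper": 1}}

```text
time_s: 3.95
eef_pos: [590.6, -97.8, 88.6]
ee_rot: [[-0.061, 0.998, 0.003], [0.998, 0.061, -0.0], [-0.001, 0.003, -1.0]]
contact_force: [3.8, 0.1, 1.7]
gripper_width: 13.0
gripper_force: 59.8
```

Request:
{"method": "play_rows", "body": {"plan": [[[0,0.001,0,0,0,0],[0,0.0015,0,0,0,0],[0,0.0015,0,0,0,0],[0,0.0015,0,0,0,0],[0,0.0015,0,0,0,0]]]}}

```text
time_s: 4.37
eef_pos: [590.6, -97.8, 88.6]
ee_rot: [[-0.061, 0.998, 0.0], [0.998, 0.061, -0.0], [-0.0, 0.0, -1.0]]
contact_force: [0.8, -0.2, 3.9]
gripper_width: 13.2
gripper_force: 60.3
```

The position stayed at x = 590.6, so the slide is against its home stop there. Pulling 60 mm from this point.

Request:
{"method": "play_rows", "body": {"plan": [[[0,-0.006,0,0,0,0],[0,-0.013,0,0,0,0],[0,-0.02,0,0,0,0],[0,-0.027,0,0,0,0],[0,-0.034,0,0,0,0]]]}}

```text
time_s: 4.78
eef_pos: [559.0, -99.8, 88.6]
ee_rot: [[-0.061, 0.998, 0.006], [0.998, 0.061, -0.001], [-0.001, 0.006, -1.0]]
contact_force: [6.6, 0.6, 0.4]
gripper_width: 13.1
gripper_force: 59.4
```

Request:
{"method": "play_rows", "body": {"plan": [[[0,-0.007,0,0,0,0],[0,-0.014,0,0,0,0],[0,-0.02,0,0,0,0],[0,-0.024,0,0,0,0],[0,-0.026,0,0,0,0]]]}}

```text
time_s: 5.2
eef_pos: [533.7, -101.3, 88.6]
ee_rot: [[-0.061, 0.998, 0.007], [0.998, 0.061, -0.001], [-0.002, 0.007, -1.0]]
contact_force: [9.6, 0.2, -0.9]
gripper_width: 13.3
gripper_force: 59.1
```

```bash
python3 - <<'E'
from h import *
from plan import *
o=get_obs();p=o["eef_pos"];print(p,"pulled",(R.T@(np.array([590.6,-97.8])-p[:2])).round(2),o["contact_force"])
a=cams.camera("side");o=get_obs();p=o["eef_pos"];print(p,"pulled",(R.T@(np.array([590.6,-97.8])-p[:2])).round(2))
cv2.imwrite("pics/mark.png",cv2.resize(a[200:300,260:370],None,fx=6,fy=6,interpolation=cv2.INTER_CUBIC)[:,:,::-1])
E
```

```text
[ 533.70334246 -101.33964332   88.63339109] pulled [57.01  0.08] [ 9.55799558  0.23322593 -0.87452356]
[ 533.4195667  -101.34517254   88.60112642] pulled [57.29  0.07]
```

View pics/mark.png

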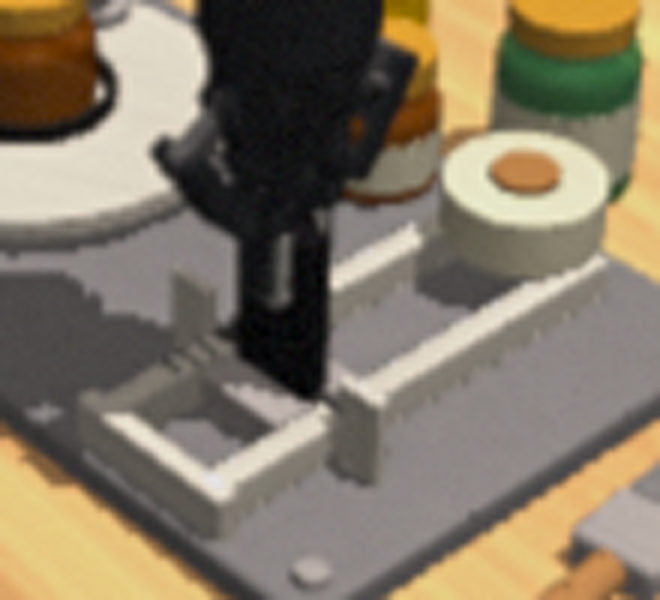

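The index bar lies nearly between the fins, at about (225,340) to (335,395), and the measured pull is 57.3 mm. I'll trim by the missing 2.7 mm.

Request:
{"method": "play_rows", "body": {"plan": [[[0,-0.001,0,0,0,0],[0,-0.002,0,0,0,0],[0,-0.0025,0,0,0,0],[0,-0.0025,0,0,0,0],[0,-0.0025,0,0,0,0]]]}}

```text
time_s: 5.67
eef_pos: [531.7, -101.5, 88.7]
ee_rot: [[-0.061, 0.998, 0.007], [0.998, 0.061, -0.001], [-0.002, 0.007, -1.0]]
contact_force: [9.7, 0.8, 0.1]
gripper_width: 13.5
gripper_force: 59.4
```

Request:
{"method": "play_rows", "body": {"plan": [[[0,-0.0007,0,0,0,0],[0,-0.001,0,0,0,0],[0,-0.001,0,0,0,0],[0,-0.001,0,0,0,0],[0,-0.001,0,0,0,0]]]}}

```text
time_s: 6.08
eef_pos: [530.8, -101.5, 88.6]
ee_rot: [[-0.061, 0.998, 0.007], [0.998, 0.061, -0.001], [-0.002, 0.007, -1.0]]
contact_force: [9.0, -0.1, 0.1]
gripper_width: 13.7
gripper_force: 59.2
```

```bash
python3 - <<'E'
from h import *
from plan import *
o=get_obs();p=o["eef_pos"];print(p,"pulled",(R.T@(np.array([590.6,-97.8])-p[:2])).round(2),o["contact_force"])
f=R.T@(np.array([525.86,-48.88])-T),R.T@(np.array([531.85,-151.86])-T);print("tcp lab",R.T@(p[:2]-T),f)
E
```

```text
[ 530.83866825 -101.53420758   88.63352177] pulled [59.88  0.1 ] [ 8.95394885 -0.09770834  0.05711041]
tcp lab [ -56.83433121 -130.21805829] (array([-58.60939668, -77.35879367]), array([ -58.87803379, -180.51250584]))
```

Request:
{"method": "play_rows", "body": {"plan": [[[0,0,0,0,0,0],[0,0,0,0,0,0],[0,0,0,0,0,0],[0,0,0,0,0,0],[0,0,0,0,0,0]]]}}

```text
time_s: 6.5
eef_pos: [530.8, -101.5, 88.6]
ee_rot: [[-0.062, 0.998, 0.007], [0.998, 0.062, -0.001], [-0.002, 0.007, -1.0]]
contact_force: [9.2, 0.0, -1.1]
gripper_width: 13.3
gripper_force: 59.2
```

Request:
{"method": "play_rows", "body": {"plan": [[[0,0,0,0,0,0],[0,0,0,0,0,0],[0,0,0,0,0,0],[0,0,0,0,0,0],[0,0,0,0,0,0]]]}}

```text
time_s: 6.92
eef_pos: [530.8, -101.5, 88.6]
ee_rot: [[-0.061, 0.998, 0.007], [0.998, 0.061, -0.001], [-0.002, 0.007, -1.0]]
contact_force: [9.0, 0.4, 0.1]
gripper_width: 13.2
gripper_force: 59.2
```

Request:
{"method": "play_rows", "body": {"plan": [[[0,0.006,0,0,0,0],[0,0.013,0,0,0,0],[0,0.02,0,0,0,0],[0,0.027,0,0,0,0],[0,0.034,0,0,0,0]]]}}

```text
time_s: 7.33
eef_pos: [563.1, -99.5, 88.6]
ee_rot: [[-0.061, 0.998, 0.004], [0.998, 0.061, -0.001], [-0.001, 0.004, -1.0]]
contact_force: [5.3, 0.4, 2.6]
gripper_width: 13.5
gripper_force: 60.0
```

Request:
{"method": "play_rows", "body": {"plan": [[[0,0.007,0,0,0,0],[0,0.014,0,0,0,0],[0,0.021,0,0,0,0],[0,0.026,0,0,0,0],[0,0.029,0,0,0,0]]]}}

```text
time_s: 7.75
eef_pos: [590.7, -97.8, 88.6]
ee_rot: [[-0.061, 0.998, 0.0], [0.998, 0.061, -0.0], [-0.0, 0.0, -1.0]]
contact_force: [-4.1, 0.3, 12.6]
gripper_width: 13.2
gripper_force: 61.7
```

Request:
{"method": "play_rows", "body": {"plan": [[[0,0,0,0,0,0],[0,0,0,0,0,0],[0,0,0,0,0,0],[0,0,0,0,0,0],[0,0,0,0,0,0]]], "gripper": -0.3}}

```text
time_s: 8.17
eef_pos: [589.0, -97.8, 87.4]
ee_rot: [[-0.06, 0.998, -0.002], [0.998, 0.06, 0.0], [0.0, -0.002, -1.0]]
contact_force: [0.3, -0.2, -0.2]
gripper_width: 55.5
gripper_force: 0.0
```

Request:
{"method": "play_rows", "body": {"plan": [[[0,0,-0.02,0,0,0],[0,0,-0.045,0,0,0],[0,0,-0.07,0,0,0],[0,0,-0.095,0,0,0],[0,0,-0.115,0,0,0]]]}}

```text
time_s: 8.58
eef_pos: [590.0, -98.0, 204.7]
ee_rot: [[-0.06, 0.998, 0.001], [0.998, 0.06, -0.0], [-0.0, 0.001, -1.0]]
contact_force: [0.2, -0.1, -0.8]
gripper_width: 55.9
gripper_force: 0.0
```

```bash
python3 - <<'E'
from plan import *
save([*lab(2.5,-130),203,YAW])
go(*lab(40,8),203,YAW);go(*lab(77,145.9),203,YAW);print(lab(77,145.9),lab(0,110))
from h import *
print(get_obs()["eef_pos"])
E
```

```text
[[[0.0276, 0.0075, 0.0, 0, 0, 0.0], [0.0552, 0.015, 0.0, 0, 0, 0.0], [0.0828, 0.0225, 0.0, 0, 0, 0.0], [0.1104, 0.03, 0.0, 0, 0, 0.0], [0.138, 0.0375, 0.0, 0, 0, 0.0]]]
[[[0.0276, 0.0074, 0.0, 0, 0, 0.0], [0.0552, 0.0148, 0.0, 0, 0, 0.0], [0.0827, 0.0222, 0.0, 0, 0, 0.0], [0.1103, 0.0296, 0.0, 0, 0, 0.0], [0.1379, 0.037, 0.0, 0, 0, 0.0]]]
[647.67491085 182.19471716] [572.99473109 141.68939962]
[590.01320984 -97.96110822 204.74784683]
```

Request:
{"method": "play_rows", "body": {"plan": [[[0.0276,0.0075,0,0,0,0],[0.0552,0.015,0,0,0,0],[0.0828,0.0225,0,0,0,0],[0.1104,0.03,0,0,0,0],[0.138,0.0375,0,0,0,0]]]}}

```text
time_s: 9.0
eef_pos: [618.7, 43.5, 202.8]
ee_rot: [[-0.06, 0.998, -0.001], [0.998, 0.06, 0.0], [0.0, -0.001, -1.0]]
contact_force: [0.5, -0.1, 0.2]
gripper_width: 55.3
gripper_force: 0.0
```

Request:
{"method": "play_rows", "body": {"plan": [[[0.0276,0.0074,0,0,0,0],[0.0552,0.0148,0,0,0,0],[0.0827,0.0222,0,0,0,0],[0.1103,0.0296,0,0,0,0],[0.1379,0.037,0,0,0,0]]]}}

```text
time_s: 9.42
eef_pos: [647.3, 183.4, 202.6]
ee_rot: [[-0.06, 0.998, -0.001], [0.998, 0.06, -0.0], [-0.0, -0.001, -1.0]]
contact_force: [1.3, -1.1, 0.0]
gripper_width: 55.2
gripper_force: 0.0
```

```bash
python3 - <<'E'
from h import *
from plan import *
o=get_obs();p=o["eef_pos"];print(p,R.T@(p[:2]-T))
a=cams.camera("side");t=cams.camera("top")
m=lambda i,z:cv2.resize(i,None,fx=z,fy=z,interpolation=cv2.INTER_CUBIC)[:,:,::-1]
a=m(a[130:270,220:320],4);t=m(t[140:270,195:295],4)
c=np.zeros((560,800,3),np.uint8);c[:,:400]=a;c[:520,400:]=t;cv2.imwrite("pics/hov2.png",c)
E
```

```text
[647.28909478 183.38989271 202.6328732 ] [ 76.68740366 147.11638076]
```

View pics/hov2.png

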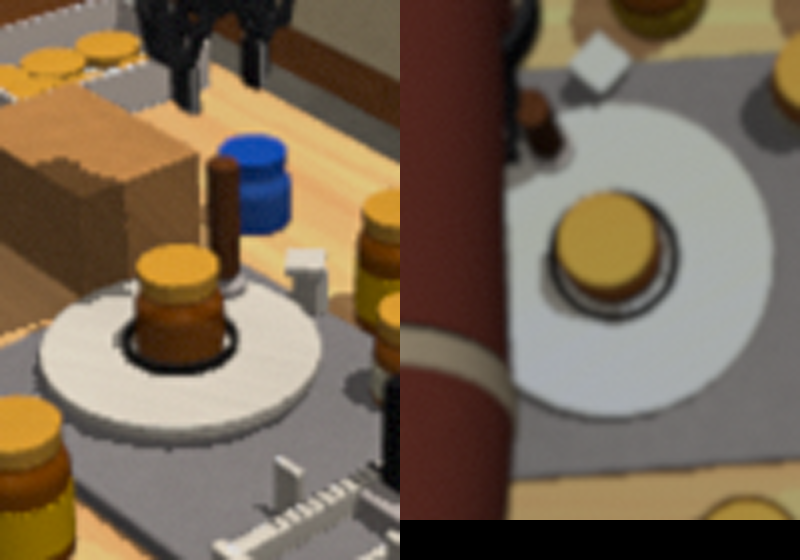

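The open fingers hang over the handle; in the side crop the handle top is at (224,165) and the fingers at (186,80) and (258,65). Descend and close on it.

Request:
{"method": "play_rows", "body": {"plan": [[[0,0,0.01,0,0,0],[0,0,0.02,0,0,0],[0,0,0.03,0,0,0],[0,0,0.04,0,0,0],[0,0,0.045,0,0,0]]]}}

```text
time_s: 9.93
eef_pos: [646.5, 180.5, 155.5]
ee_rot: [[-0.059, 0.998, -0.004], [0.998, 0.059, -0.001], [-0.001, -0.004, -1.0]]
contact_force: [-0.9, 0.1, 0.3]
gripper_width: 55.8
gripper_force: 0.0
```

Request:
{"method": "play_rows", "body": {"plan": [[[0,0,0.01,0,0,0],[0,0,0.02,0,0,0],[0,0,0.03,0,0,0],[0,0,0.038,0,0,0],[0,0,0.038,0,0,0]]]}}

```text
time_s: 10.35
eef_pos: [646.2, 182.0, 117.4]
ee_rot: [[-0.061, 0.998, -0.004], [0.998, 0.061, -0.001], [-0.001, -0.004, -1.0]]
contact_force: [-0.1, -0.4, -0.5]
gripper_width: 55.5
gripper_force: 0.0
```

Request:
{"method": "play_rows", "body": {"plan": [[[0,0,0,0,0,0],[0,0,0,0,0,0],[0,0,0,0,0,0],[0,0,0,0,0,0],[0,0,0,0,0,0]]], "gripper": 0.2}}

```text
time_s: 10.77
eef_pos: [648.1, 182.3, 120.6]
ee_rot: [[-0.061, 0.998, 0.001], [0.998, 0.061, 0.0], [0.0, 0.001, -1.0]]
contact_force: [-0.0, 0.1, 0.0]
gripper_width: 33.9
gripper_force: 0.0
```

Request:
{"method": "play_rows", "body": {"plan": [[[0,0,0,0,0,0],[0,0,0,0,0,0],[0,0,0,0,0,0],[0,0,0,0,0,0],[0,0,0,0,0,0]]], "gripper": 0.7}}

```text
time_s: 11.18
eef_pos: [649.0, 182.5, 120.8]
ee_rot: [[-0.061, 0.998, 0.003], [0.998, 0.061, 0.001], [0.0, 0.003, -1.0]]
contact_force: [2.7, 0.6, 2.9]
gripper_width: 24.4
gripper_force: 58.9
```

```bash
cat > arc.py <<'E'
import numpy as np,json,sys
def pt(a,C,r=85): a=np.radians(a);return np.array(C)+r*np.array([np.cos(a),-np.sin(a)])
def arc(p0,a0,a1,C=(1.5,110),r=85):
    o=[]
    for a in np.linspace(a0,a1,6)[1:]:
        d=pt(a,C,r)-p0;o.append([round(d[1]/1e3,4),round(d[0]/1e3,4),0,0,0,0])
    print(a0,a1,json.dumps([o]));return pt(a1,C,r)
E
python3 - <<'E'
from arc import *
p=arc(np.array([77,145.9]),-25,-10)
for a in range(-10,350,30): p=arc(p,a,a+30)
E
```

```text
-25 -10 [[[-0.0041, 0.0033, 0, 0, 0, 0], [-0.0082, 0.0049, 0, 0, 0, 0], [-0.0125, 0.0062, 0, 0, 0, 0], [-0.0168, 0.0073, 0, 0, 0, 0], [-0.0211, 0.0082, 0, 0, 0, 0]]]
-10 20 [[[-0.0088, 0.0011, 0, 0, 0, 0], [-0.0177, 0.0012, 0, 0, 0, 0], [-0.0266, 0.0005, 0, 0, 0, 0], [-0.0353, -0.0012, 0, 0, 0, 0], [-0.0438, -0.0038, 0, 0, 0, 0]]]
20 50 [[[-0.0082, -0.0035, 0, 0, 0, 0], [-0.016, -0.0078, 0, 0, 0, 0], [-0.0233, -0.0129, 0, 0, 0, 0], [-0.03, -0.0187, 0, 0, 0, 0], [-0.036, -0.0252, 0, 0, 0, 0]]]
50 80 [[[-0.0054, -0.0071, 0, 0, 0, 0], [-0.0099, -0.0147, 0, 0, 0, 0], [-0.0137, -0.0228, 0, 0, 0, 0], [-0.0166, -0.0312, 0, 0, 0, 0], [-0.0186, -0.0399, 0, 0, 0, 0]]]
80 110 [[[-0.0011, -0.0088, 0, 0, 0, 0], [-0.0012, -0.0177, 0, 0, 0, 0], [-0.0005, -0.0266, 0, 0, 0, 0], [0.0012, -0.0353, 0, 0, 0, 0], [0.0038, -0.0438, 0, 0, 0, 0]]]
110 140 [[[0.0035, -0.0082, 0, 0, 0, 0], [0.0078, -0.016, 0, 0, 0, 0], [0.0129, -0.0233, 0, 0, 0, 0], [0.0187, -0.03, 0, 0, 0, 0], [0.0252, -0.036, 0, 0, 0, 0]]]
140 170 [[[0.0071, -0.0054, 0, 0, 0, 0], [0.0147, -0.0099, 0, 0, 0, 0], [0.0228, -0.0137, 0, 0, 0, 0], 
[... 335 characters left out ...]
0187, 0, 0, 0, 0], [0.036, 0.0252, 0, 0, 0, 0]]]
230 260 [[[0.0054, 0.0071, 0, 0, 0, 0], [0.0099, 0.0147, 0, 0, 0, 0], [0.0137, 0.0228, 0, 0, 0, 0], [0.0166, 0.0312, 0, 0, 0, 0], [0.0186, 0.0399, 0, 0, 0, 0]]]
260 290 [[[0.0011, 0.0088, 0, 0, 0, 0], [0.0012, 0.0177, 0, 0, 0, 0], [0.0005, 0.0266, 0, 0, 0, 0], [-0.0012, 0.0353, 0, 0, 0, 0], [-0.0038, 0.0438, 0, 0, 0, 0]]]
290 320 [[[-0.0035, 0.0082, 0, 0, 0, 0], [-0.0078, 0.016, 0, 0, 0, 0], [-0.0129, 0.0233, 0, 0, 0, 0], [-0.0187, 0.03, 0, 0, 0, 0], [-0.0252, 0.036, 0, 0, 0, 0]]]
320 350 [[[-0.0071, 0.0054, 0, 0, 0, 0], [-0.0147, 0.0099, 0, 0, 0, 0], [-0.0228, 0.0137, 0, 0, 0, 0], [-0.0312, 0.0166, 0, 0, 0, 0], [-0.0399, 0.0186, 0, 0, 0, 0]]]
```

Request:
{"method": "play_rows", "body": {"plan": [[[-0.0041,0.0033,0,0,0,0],[-0.0082,0.0049,0,0,0,0],[-0.0125,0.0062,0,0,0,0],[-0.0168,0.0073,0,0,0,0],[-0.0211,0.0082,0,0,0,0]]]}}

```text
time_s: 11.6
eef_pos: [657.1, 163.8, 120.8]
ee_rot: [[-0.062, 0.998, 0.0], [0.998, 0.062, 0.003], [0.003, 0.0, -1.0]]
contact_force: [0.9, 3.3, 4.9]
gripper_width: 24.5
gripper_force: 59.2
```

Request:
{"method": "play_rows", "body": {"plan": [[[-0.0088,0.0011,0,0,0,0],[-0.0177,0.0012,0,0,0,0],[-0.0266,0.0005,0,0,0,0],[-0.0353,-0.0012,0,0,0,0],[-0.0438,-0.0038,0,0,0,0]]]}}

```text
time_s: 12.02
eef_pos: [657.4, 116.4, 120.8]
ee_rot: [[-0.06, 0.998, 0.003], [0.998, 0.06, -0.0], [-0.001, 0.003, -1.0]]
contact_force: [3.8, 1.8, 5.2]
gripper_width: 24.4
gripper_force: 59.3
```

Request:
{"method": "play_rows", "body": {"plan": [[[-0.0082,-0.0035,0,0,0,0],[-0.016,-0.0078,0,0,0,0],[-0.0233,-0.0129,0,0,0,0],[-0.03,-0.0187,0,0,0,0],[-0.036,-0.0252,0,0,0,0]]]}}

```text
time_s: 12.43
eef_pos: [634.0, 77.5, 120.8]
ee_rot: [[-0.059, 0.998, 0.003], [0.998, 0.059, -0.002], [-0.002, 0.003, -1.0]]
contact_force: [3.8, 0.8, 6.1]
gripper_width: 24.5
gripper_force: 59.3
```

Request:
{"method": "play_rows", "body": {"plan": [[[-0.0054,-0.0071,0,0,0,0],[-0.0099,-0.0147,0,0,0,0],[-0.0137,-0.0228,0,0,0,0],[-0.0166,-0.0312,0,0,0,0],[-0.0186,-0.0399,0,0,0,0]]]}}

```text
time_s: 12.85
eef_pos: [594.8, 56.5, 120.8]
ee_rot: [[-0.058, 0.998, 0.002], [0.998, 0.058, -0.002], [-0.002, 0.002, -1.0]]
contact_force: [3.3, 1.0, 6.1]
gripper_width: 24.5
gripper_force: 59.3
```

Request:
{"method": "play_rows", "body": {"plan": [[[-0.0011,-0.0088,0,0,0,0],[-0.0012,-0.0177,0,0,0,0],[-0.0005,-0.0266,0,0,0,0],[0.0012,-0.0353,0,0,0,0],[0.0038,-0.0438,0,0,0,0]]]}}

```text
time_s: 13.27
eef_pos: [551.0, 58.0, 120.7]
ee_rot: [[-0.058, 0.998, 0.003], [0.998, 0.058, -0.002], [-0.002, 0.003, -1.0]]
contact_force: [3.5, 1.1, 5.7]
gripper_width: 24.4
gripper_force: 59.3
```

```bash
python3 - <<'E'
from h import *
a=cams.camera("side");t=cams.camera("top")
m=lambda i,z:cv2.resize(i,None,fx=z,fy=z,interpolation=cv2.INTER_CUBIC)[:,:,::-1]
a=m(a[130:270,220:320],4);t=m(t[140:270,195:295],4)
c=np.zeros((560,800,3),np.uint8);c[:,:400]=a;c[:520,400:]=t;cv2.imwrite("pics/mid.png",c)
E
```

View pics/mid.png

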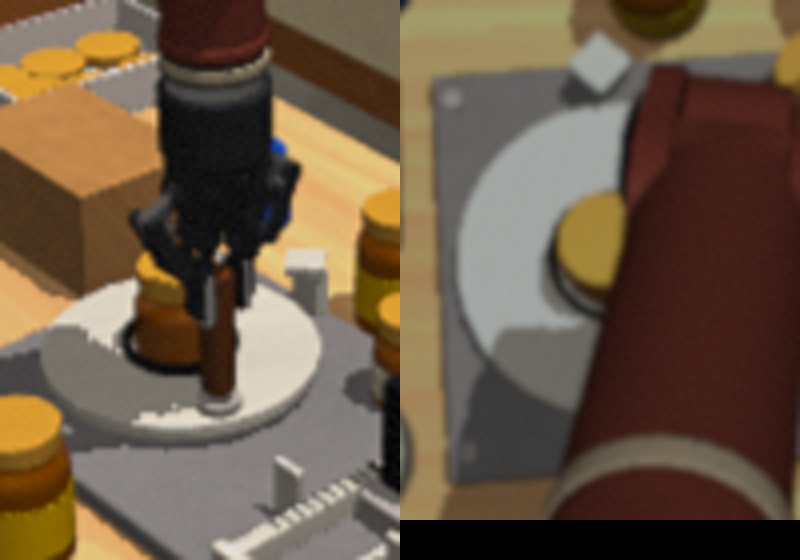

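The handle, at (220,330) in the side crop, is gripped and has travelled with the tool. The jar is still in its ring at (180,310). Continuing.

Request:
{"method": "play_rows", "body": {"plan": [[[0.0035,-0.0082,0,0,0,0],[0.0078,-0.016,0,0,0,0],[0.0129,-0.0233,0,0,0,0],[0.0187,-0.03,0,0,0,0],[0.0252,-0.036,0,0,0,0]]]}}

```text
time_s: 13.78
eef_pos: [513.7, 81.1, 120.7]
ee_rot: [[-0.058, 0.998, 0.003], [0.998, 0.058, -0.002], [-0.002, 0.003, -1.0]]
contact_force: [4.0, -0.2, 5.9]
gripper_width: 24.9
gripper_force: 59.9
```

Request:
{"method": "play_rows", "body": {"plan": [[[0.0071,-0.0054,0,0,0,0],[0.0147,-0.0099,0,0,0,0],[0.0228,-0.0137,0,0,0,0],[0.0312,-0.0166,0,0,0,0],[0.0399,-0.0186,0,0,0,0]]]}}

```text
time_s: 14.2
eef_pos: [493.0, 119.1, 120.7]
ee_rot: [[-0.058, 0.998, 0.003], [0.998, 0.058, -0.003], [-0.003, 0.003, -1.0]]
contact_force: [4.3, -2.3, 6.2]
gripper_width: 24.3
gripper_force: 59.9
```

Request:
{"method": "play_rows", "body": {"plan": [[[0.0088,-0.0011,0,0,0,0],[0.0177,-0.0012,0,0,0,0],[0.0266,-0.0005,0,0,0,0],[0.0353,0.0012,0,0,0,0],[0.0438,0.0038,0,0,0,0]]]}}

```text
time_s: 14.62
eef_pos: [493.7, 162.1, 120.7]
ee_rot: [[-0.057, 0.998, 0.001], [0.998, 0.057, -0.004], [-0.004, 0.001, -1.0]]
contact_force: [2.5, -3.8, 8.8]
gripper_width: 24.5
gripper_force: 60.1
```

Request:
{"method": "play_rows", "body": {"plan": [[[0.0082,0.0035,0,0,0,0],[0.016,0.0078,0,0,0,0],[0.0233,0.0129,0,0,0,0],[0.03,0.0187,0,0,0,0],[0.036,0.0252,0,0,0,0]]]}}

```text
time_s: 15.03
eef_pos: [515.6, 199.5, 120.7]
ee_rot: [[-0.058, 0.998, -0.002], [0.998, 0.058, -0.004], [-0.004, -0.002, -1.0]]
contact_force: [-1.6, -2.7, 10.4]
gripper_width: 24.3
gripper_force: 60.4
```

Request:
{"method": "play_rows", "body": {"plan": [[[0.0054,0.0071,0,0,0,0],[0.0099,0.0147,0,0,0,0],[0.0137,0.0228,0,0,0,0],[0.0166,0.0312,0,0,0,0],[0.0186,0.0399,0,0,0,0]]]}}

```text
time_s: 15.45
eef_pos: [553.6, 221.5, 120.7]
ee_rot: [[-0.059, 0.998, -0.004], [0.998, 0.059, -0.003], [-0.003, -0.004, -1.0]]
contact_force: [-2.6, -1.8, 10.5]
gripper_width: 24.5
gripper_force: 60.4
```

Request:
{"method": "play_rows", "body": {"plan": [[[0.0011,0.0088,0,0,0,0],[0.0012,0.0177,0,0,0,0],[0.0005,0.0266,0,0,0,0],[-0.0012,0.0353,0,0,0,0],[-0.0038,0.0438,0,0,0,0]]]}}

```text
time_s: 15.87
eef_pos: [597.4, 221.6, 120.7]
ee_rot: [[-0.06, 0.998, -0.004], [0.998, 0.06, -0.001], [-0.001, -0.004, -1.0]]
contact_force: [-3.8, 0.9, 10.2]
gripper_width: 24.7
gripper_force: 60.4
```

Request:
{"method": "play_rows", "body": {"plan": [[[-0.0035,0.0082,0,0,0,0],[-0.0078,0.016,0,0,0,0],[-0.0129,0.0233,0,0,0,0],[-0.0187,0.03,0,0,0,0],[-0.0252,0.036,0,0,0,0]]]}}

```text
time_s: 16.28
eef_pos: [635.2, 200.2, 120.8]
ee_rot: [[-0.061, 0.998, -0.003], [0.998, 0.061, 0.001], [0.001, -0.003, -1.0]]
contact_force: [-1.8, 3.5, 7.8]
gripper_width: 24.9
gripper_force: 60.2
```

Request:
{"method": "play_rows", "body": {"plan": [[[-0.0071,0.0054,0,0,0,0],[-0.0147,0.0099,0,0,0,0],[-0.0228,0.0137,0,0,0,0],[-0.0312,0.0166,0,0,0,0],[-0.0399,0.0186,0,0,0,0]]]}}

```text
time_s: 16.7
eef_pos: [657.5, 162.3, 120.8]
ee_rot: [[-0.061, 0.998, 0.001], [0.998, 0.061, 0.002], [0.002, 0.001, -1.0]]
contact_force: [2.4, 3.9, 6.5]
gripper_width: 24.8
gripper_force: 59.9
```

```bash
python3 - <<'E'
from h import *
from plan import *
from scipy.optimize import least_squares
p=get_obs()["eef_pos"][:2]
Q=np.array([(657.1,163.8),(657.4,116.4),(634,77.5),(594.8,56.5),(551,58),(513.7,81.1),(493,119.1),(493.7,162.1),(515.6,199.5),p])
s=least_squares(lambda v:np.hypot(*(Q-v).T)-85,[574,141]);c=s.x
print("axis tcp",c,R.T@(c-T),s.fun.round(1))
for q in(p,):
    for cc in(c,lab(1.5,110),lab(0,110)): r=R.T@(q-cc);print(q,np.hypot(*r),np.degrees(np.arctan2(-r[1],r[0])))
t=cams.camera("top");cv2.imwrite("pics/pre_top.png",t[:,:,::-1])
E
```

```text
axis tcp [575.61820822 139.33125226] [  2.47558029 107.48703493] [ 0.1 -0.1  0.   0.  -0.  -0.   0.1  0.  -0.   0. ]
[657.48430725 162.2699796 ] 85.01907658047901 -12.174608935057176
[657.48430725 162.2699796 ] 85.48421585656175 -10.389988837603317
[657.48430725 162.2699796 ] 86.96004113084486 -10.211749128454782
```

The trace fits an 85 mm circle to 0.1 mm, and the crank stands at −12.2°. Next I make the last arc to the pointer.

Request:
{"method": "play_rows", "body": {"plan": [[[-0.0045,0.0009,0,0,0,0],[-0.009,0.0015,0,0,0,0],[-0.0135,0.0018,0,0,0,0],[-0.017,0.0019,0,0,0,0],[-0.018,0.0019,0,0,0,0]]]}}

```text
time_s: 17.17
eef_pos: [660.6, 142.4, 120.8]
ee_rot: [[-0.059, 0.998, 0.001], [0.998, 0.059, -0.0], [-0.0, 0.001, -1.0]]
contact_force: [1.8, 2.7, 5.7]
gripper_width: 24.5
gripper_force: 59.9
```

Request:
{"method": "play_rows", "body": {"plan": [[[0,0,0,0,0,0],[0,0,0,0,0,0],[0,0,0,0,0,0],[0,0,0,0,0,0],[0,0,0,0,0,0]]]}}

```text
time_s: 17.58
eef_pos: [660.6, 142.4, 120.8]
ee_rot: [[-0.06, 0.998, 0.001], [0.998, 0.06, -0.001], [-0.001, 0.001, -1.0]]
contact_force: [2.9, 1.3, 6.0]
gripper_width: 24.4
gripper_force: 59.9
```

Request:
{"method": "play_rows", "body": {"plan": [[[0,0,0,0,0,0],[0,0,0,0,0,0],[0,0,0,0,0,0],[0,0,0,0,0,0],[0,0,0,0,0,0]]], "gripper": -0.3}}

```text
time_s: 18.0
eef_pos: [659.2, 143.1, 119.1]
ee_rot: [[-0.06, 0.998, -0.003], [0.998, 0.06, -0.001], [-0.001, -0.003, -1.0]]
contact_force: [-0.4, 0.4, 0.3]
gripper_width: 55.5
gripper_force: 0.0
```

Request:
{"method": "play_rows", "body": {"plan": [[[0,0,-0.02,0,0,0],[0,0,-0.045,0,0,0],[0,0,-0.07,0,0,0],[0,0,-0.095,0,0,0],[0,0,-0.115,0,0,0]]]}}

```text
time_s: 18.42
eef_pos: [660.3, 143.5, 236.8]
ee_rot: [[-0.061, 0.998, 0.001], [0.998, 0.061, -0.0], [-0.0, 0.001, -1.0]]
contact_force: [0.5, 0.3, -0.5]
gripper_width: 55.7
gripper_force: 0.0
```

Request:
{"method": "play_rows", "body": {"plan": [[[0.03,-0.01,0,0,0,0],[0.065,-0.02,0,0,0,0],[0.1,-0.03,0,0,0,0],[0.135,-0.04,0,0,0,0],[0.17,-0.05,0,0,0,0]]]}}

```text
time_s: 18.83
eef_pos: [598.9, 311.6, 234.7]
ee_rot: [[-0.06, 0.998, -0.001], [0.998, 0.06, -0.001], [-0.0, -0.001, -1.0]]
contact_force: [0.2, -0.8, 0.7]
gripper_width: 55.7
gripper_force: 0.0
```

Request:
{"method": "play_rows", "body": {"plan": [[[0.03,-0.015,0,0,0,0],[0.06,-0.03,0,0,0,0],[0.09,-0.045,0,0,0,0],[0.11,-0.055,0,0,0,0],[0.12,-0.06,0,0,0,0]]]}}

```text
time_s: 19.25
eef_pos: [529.1, 431.2, 234.2]
ee_rot: [[-0.067, 0.998, -0.003], [0.998, 0.067, 0.002], [0.002, -0.003, -1.0]]
contact_force: [-0.0, -0.4, -0.6]
gripper_width: 55.7
gripper_force: 0.0
```

```bash
python3 - <<'E'
from h import *
a=cams.camera("side");t=cams.camera("top")
cv2.imwrite("pics/end_top.png",t[:,:,::-1]);cv2.imwrite("pics/end_side.png",a[:,:,::-1])
m=lambda i,z:cv2.resize(i,None,fx=z,fy=z,interpolation=cv2.INTER_CUBIC)[:,:,::-1]
c=np.zeros((600,800,3),np.uint8);c[:520,:780]=m(t[140:270,195:390],4);cv2.imwrite("pics/end1.png",c)
cv2.imwrite("pics/end2.png",m(a[155:305,195:395],4))
E
```

```text
(no output)
```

View pics/end1.png

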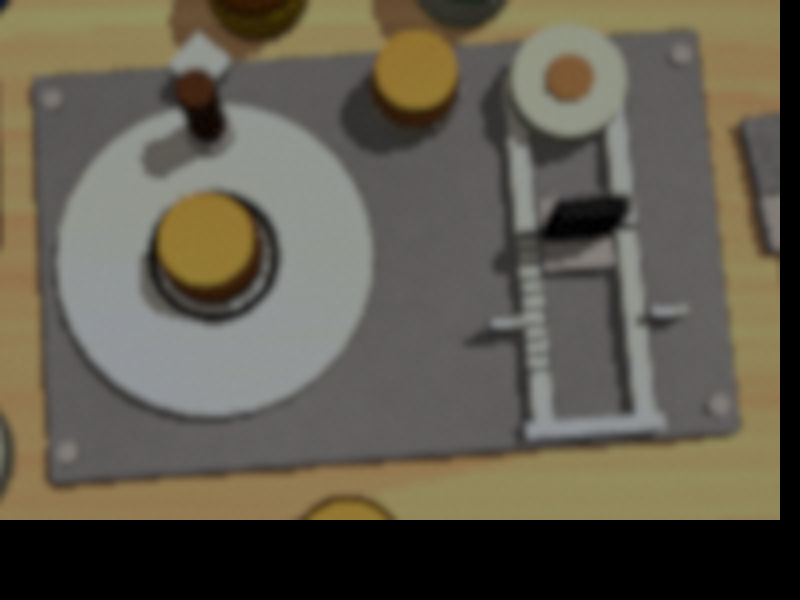

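The handle stands at about (200,90) in the crop, next to the diamond at (199,58). The jar is in its ring at (208,240), and the slide and bystanders look unchanged. I'll measure the angle.

```bash
python3 - <<'E'
from h import *
from plan import *
ax=lab(0,110)
for n,box in(("top0",(218,245,155,184)),("end_top",(232,256,154,178))):
    im=cv2.imread(f"pics/{n}.png");x0,x1,y0,y1=box;g=im[y0:y1,x0:x1].astype(int);s=g.max(2)
    B,G,Rr=g[...,0],g[...,1],g[...,2]
    dark=((s<95)&(Rr-B>12)).astype(np.uint8)
    nn,l,st,c=cv2.connectedComponentsWithStats(dark);i=1+np.argmax(st[1:,4])
    ys,xs=np.where(l==i);k=ys<=ys.min()+5
    u=(xs[k].mean()+x0,ys[k].mean()+y0); print(n,st[i],u)
    v,w=np.linalg.eigh(np.cov(xs,ys));
    # axis samples: whole blob centroid ~ mid height z=106
    m=(xs.mean()+x0,ys.mean()+y0)
    for q,z in((u,155),(m,106)):
        r=R.T@(on("top",q,z)[:2]-ax);print(z,r.round(1),"cw deg",np.degrees(np.arctan2(-r[1],r[0])).round(2))
E
```

```text
top0 [  4   7  12  16 112] (np.float64(226.83333333333334), np.float64(164.87037037037038))
155 [80.9 37.8] cw deg -25.03
106 [86.1 41.5] cw deg -25.74
end_top [  6   4  12  16 115] (np.float64(243.17241379310346), np.float64(160.68965517241378))
155 [88.4 -2.1] cw deg 1.36
106 [93.6 -0.3] cw deg 0.17
```

```bash
python3 -c "
from rig import job_done
print(job_done())"
```

```text
the job is handed in; nothing more can be done
None
```

The labeller cycle is done and handed in at about 19 s of the 70 s allowed. I pulled the feed slide to the mark (59.9 mm measured), held it over a second and returned it home. I then turned the crank clockwise through the full turn to the pointer, where it stands about 1° past. The jar is in its seat, and the things in view around the labeller look unmoved.

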